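# Ready a board for fluxing: wet the brush, slide the board plate out and hold it

### The arm

A 6-joint arm with a two-finger parallel gripper is mounted at the origin on the work surface. World frame = base frame: x ahead of the robot, y to its left, z up, the work surface at z = 0. Lengths are in mm, angles in rad, forces in N, time in s.
With the tool pointing down it reaches from about 400 to 925 mm from the base axis. Payload 12.5 kg.
Tool frame: the origin (TCP) lies at the centre of the arm's flange, where the gripper is bolted on; the fingertips stand 190 mm ahead of it and the grasp point (between the pads) lies 171 mm ahead of it; z points along the fingers, y is the direction in which the jaws open and shut (so a half turn about z gives the same grasp; the last joint's range is limited). The gripper opens to 95 mm and grips with 3 to 60 N. Pads are 20 mm wide; open, the fingers measure 119 mm over their backs; the gripper's body (75 mm by 180 mm) begins 59 mm behind the grasp point.
Start: joints at [-1.354, 0.491, 1.559, -0, 1.092, -0.106], TCP at [198.284, -592.713, 404.761] pointing down, gripper open.
Joint ranges: [-3.1, 3.1], [-0.84, 2.19], [0.05, 2.79], [-1.13, 4.28], [0.06, 2.93], [-2.69, 2.69]. Speed limits (rad/s): [2.22, 2.22, 2.79, 3.14, 3.14, 3.14].

### API

Orientations are given as [roll, pitch, yaw] about the fixed x, y, z axes, in that order (R = Rz(yaw) Ry(pitch) Rx(roll)).
In Python, from cell import env gives the robot as it stands.
- The arm moves only by the shell command python3 -m pendant 'ROWS'. ROWS is JSON, a list of rows, each an object of numbers: "x", "y", "z": the shift along the tool's x, y, z in units of 150 mm (1.0 is 150 mm); "rx", "ry", "rz": the turn, a rotation vector about the tool's x, y, z in units of 45 degrees (1.0 is 45 degrees); "jaw": the opening, from 0 (shut) to 1 (fully open). In form: [{"x": .., "y": .., "z": .., "rx": .., "ry": .., "rz": .., "jaw": ..}, ...]. A call has 1 to 10 rows; each row is the pose to reach, as a shift and turn from the pose commanded when the call began, along the tool's axes at that moment; what a row does not reach only later rows make up. A row lasts 1/8 s, in which the tool goes at most 62.5 mm and 10.7 degrees, less where a joint would pass 70% of its speed; a pose out of reach is approached as far as the arm can. A call with a number of a shift or a turn outside -1 to 1 is refused whole. A call with a gripper value outside its range is refused whole. The fingers move at their own pace and stop on an object; the grip force is fixed at half the most. Time passes only in rows, so rows that repeat a pose let the fingers close. It gives the time, the measured TCP pose, the force and the opening at its end, in the units of the state.
- env.state(): the state, without advancing time (a new reading comes with each control period).
- env.read_camera(name): name is "scene" or "top" or "wrist"; returns a dict with "img" (420x560x3 uint8, red, green, blue), "fx", "fy", "cx", "cy" (pixels), "D" ([k1, k2, p1, p2, k3] as OpenCV has them; the pictures are not rectified), "rvec" (rotation vector, rad) and "tvec" (3), from world to camera coordinates, as OpenCV has them. Camera axes: x right, y down, z forward; pixel columns grow to the right and rows downward; lengths in mm; the calibration is good to about 2 mm. A picture is of the moment at which its call begins. There is no depth.
- env.job_done(): hands the job in, once; it reports no verdict.
The state is a dict: "t": time; "joints": joint angles; "qvel": joint speeds; "tau": joint torques, N m; "eef_pos": TCP position; "tcp_rot": TCP orientation; "ft_force": force on the tool from outside, world axes, zero at the start; "moment": the same for the moment, N m; "opening": opening from 0.0 (shut) to 1.0 (fully open).
Only numpy, scipy, OpenCV 4.12 (cv2) and the standard library are available. Lean on these libraries where they do the work, as an engineer would, in place of code of your own. Each camera call takes 0.05 s, during which the arm holds its last target.

### The job

Get the circuit board ready for fluxing its underside: take the flux brush from its holder, dip its bristles well into the open flux pot and stand it back in the holder. Then take the plate that carries the board by its upright grip bar and slide it straight out along the riser, without lifting it off, until its outer end is level with the gauge's pointer. It would tip over there by itself, so finish still holding it, level and still; leave everything else where it is.

Things in the scene. Friction and masses are not known exactly. Their poses are not given: they have to be found in the camera images.
- brush_mid (a point): middle of the flux brush's axis. Brush 150 long, 40 g, loose; starts upright, bristles down, in its holder (may lean up to 10 degrees). Round wooden handle 13 in diameter from 25 below this point to 75 above it, to be pinched from above; below it a metal ferrule and dark bristles, at most 20 across. z runs up the brush.
- brush_tip (a point): bristle end of the brush, on its axis, 75 below brush_mid; same axes.
- holder_rim (a point): centre of the mouth of the brush holder: a fixed round black cup, 55 high, on a thin foot plate 60 in diameter. Mouth 42 inside diameter, narrowing to 30 inside from 25 below the mouth; its inner floor is 49 below this point.
- jar_rim (a point): centre of the mouth of the flux pot: an open, empty amber glass pot standing loose on the table, 64 outside diameter, 56 inside, 45 high, inner floor 39 below this point, 250 g.
- riser_edge (a point): middle of the top outward edge of the riser, a fixed flat-topped grey block with a black top, 130 wide (x), 200 long (y), 60 high. Its +y axis points outward (the way the plate is to slide), z up. The riser's top is level with this point and runs 200 back along -y.
- plate_grip (a point): centre of the black upright grip bar near the inner end of the fixture plate: 14 thick (y), 50 long (x), 36 high, standing on the plate's top, so the top is 18 below this point. Axes as the plate: +y outward, z up. The bar's centre is 18 from the plate's inner edge; the plate is clear for 60 outward of the bar, then carries a circuit board with parts at most 14 high.
- plate_edge (a point): middle of the outward end face of the fixture plate, half-way through its thickness: 182 outward (+y) of plate_grip and 21 below it, same axes. Plate: aluminium, 90 wide (x), 200 long (y), 6 thick, 0.3 to 0.5 kg, loose on the riser, slides on it; its balance point is near its middle, so with over half its length out it tips unless held.
- gauge_mark (a point): the mark: tip of the level pointer of a fixed steel gauge on the table beside the plate's path (its +x side), 125 to 150 outward of the riser's edge, 86 above the table (20 above the plate's top), about 15 clear of the plate's side. Pointer 5 wide (y), along x. Axes parallel to the riser's: the plate's end is at the mark when plate_edge has y = 0 in these axes.
- spool: bystander, leave alone: solder spool, upright, 54 diameter, 35 high; origin at the centre of its underside
- screwdriver: bystander, leave alone: screwdriver lying flat, 160 long; origin at the centre of its underside (about)
- tape: bystander, leave alone: roll of paper tape lying flat, 72 outside diameter, 18 high; origin at the centre of its underside
- adapter: bystander, leave alone: black mains adapter block, 50 x 100 x 32; origin at the centre of its underside
Things that resemble listed ones, but are neither listed nor needed, are in the scene too. Of the things that look like the part that bears brush_mid, the smaller one is meant.

How it is judged (in metres and radians):
On the way, in this order (a step that is already met when the one before it is completed fails the run):
1. the brush, held in the gripper, has its tip at least 12 mm below the flux pot's rim, inside it (horizontal distance between brush_tip and jar_rim below 0.026 m and z of brush_tip in the frame of jar_rim below -0.012 m and contact force between the fingers and brush above 0.5 N), for 0.15 s.
2. the brush stands in its holder again, let go (horizontal distance between brush_tip and holder_rim below 0.02 m and z of brush_tip in the frame of holder_rim below -0.035 m and angle between brush_tip's own z axis and vertical below 0.4 rad and contact force between the fingers and brush below 0.1 N), for 0.2 s.
At the end, for the whole second after the job is handed in: Plate end within 6 mm of the mark along the slide, 30 mm sideways and 8 degrees of straight; level within 3.4 degrees, within 8 mm of lying on the riser, still, held by the gripper (over 1.5 N), clear of the gauge; brush let go in its holder, tip at least 35 mm below the mouth (all of step 2 and y of plate_edge in the frame of gauge_mark between -0.006 and 0.006 m and x of plate_edge in the frame of riser_edge between -0.03 and 0.03 m and angle between the y axis of plate_edge and the y axis of riser_edge, either way round below 0.14 rad and angle between plate_edge's own z axis and vertical below 0.06 rad and z of plate_grip in the frame of riser_edge between 0.018 and 0.032 m and contact force between the fingers and plate above 1.5 N and contact force between plate and gauge below 0.3 N and linear speed of plate below 0.01 m/s); the arm keeps its last pose, push and grip.
It fails at once if the plate is lifted more than 15 mm off the riser (z of plate_grip in the frame of riser_edge above 0.039 m).
It fails at once if the plate tips by more than 14 degrees or falls (angle between plate_edge's own z axis and vertical above 0.25 rad or z of plate_grip in the frame of riser_edge below -0.01 m).
It fails at once if the brush is dropped (lies over by more than 63 degrees) (angle between brush_tip's own z axis and vertical above 1.1 rad).
It fails at once if the flux pot is tipped or pushed more than 30 mm (angle between jar_rim's own z axis and vertical above 0.4 rad or distance of jar_rim from where it was at the start of the episode above 0.03 m).
It fails at once if a bystander is pushed more than 30 mm (distance of any of spool, screwdriver, tape, adapter from where it was at the start of the episode above 0.03 m).
It also fails if it takes over 54 s, if anything falls off the work surface, if the arm or the gripper's body presses on something with over 40 N, if the wrist force passes 120 N, or if a joint passes its speed limit or range.

## Working session

There is one attempt and no reset: what is moved stays moved. The work goes in short steps, Python scripts to look and compute and a shell command to move; the robot and the scene stay as the last step left them, time stands still between calls to the robot, and variables do not carry over. Pictures are saved under pics/ and viewed, and the job is handed in when it is done.

```bash
ls; mkdir -p pics; cat > h.py <<'E'
import numpy as np, cv2
from cell import env
def snap(n,f):
    c=env.read_camera(n); cv2.imwrite('pics/'+f,c['img'][:,:,::-1]); np.save('pics/'+f[:-4]+'.npy',c,allow_pickle=True); return c
def ld(f): return np.load('pics/'+f+'.npy',allow_pickle=True).item()
def K(c): return np.array([[c['fx'],0,c['cx']],[0,c['fy'],c['cy']],[0,0,1.]])
def pr(c,P): return cv2.projectPoints(np.array(P,float).reshape(-1,3),np.array(c['rvec'],float),np.array(c['tvec'],float),K(c),np.array(c['D'],float))[0].reshape(-1,2)
def ray(c,uv):
    R=cv2.Rodrigues(np.array(c['rvec'],float))[0]; t=np.array(c['tvec'],float).ravel()
    n=cv2.undistortPoints(np.array(uv,float).reshape(-1,1,2),K(c),np.array(c['D'],float)).reshape(-1,2)
    d=np.c_[n,np.ones(len(n))]@R; return -R.T@t,d
def atz(c,uv,z):
    o,d=ray(c,uv); return o+d*((z-o[2])/d[:,2])[:,None]
def tri(cs,uvs):
    A=np.zeros((3,3));b=np.zeros(3)
    for c,uv in zip(cs,uvs):
        o,d=ray(c,[uv]); d=d[0]/np.linalg.norm(d[0]); M=np.eye(3)-np.outer(d,d); A+=M;b+=M@o
    return np.linalg.solve(A,b)
E
python3 - <<'E'
from h import *
for n in ['scene','top','wrist']: snap(n,n+'0.png')
print(env.state())
E
```

```text
pics
{'t': 0.15, 'joints': array([-1.35363432e+00,  4.91416042e-01,  1.55926164e+00,  1.67214155e-05,
        1.09170154e+00, -1.05593044e-01]), 'qvel': array([-0.00029672, -0.00095433, -0.00121388, -0.00235069, -0.00198144,
       -0.00088312]), 'tau': array([ 5.71232977e-04, -6.12892842e+01, -2.58277202e+01,  6.92104921e-02,
        4.73272603e-02, -7.71939040e-05]), 'eef_pos': array([ 198.26364353, -592.71458012,  404.31554122]), 'tcp_rot': array([-3.14081204e+00, -9.76512428e-05,  3.22747297e-01]), 'ft_force': array([-0.16743554, -0.79203558,  0.29490772]), 'moment': array([ 0.00931087,  0.00240125, -0.04397731]), 'opening': 1.000969110553698}
```

View pics/scene0.png

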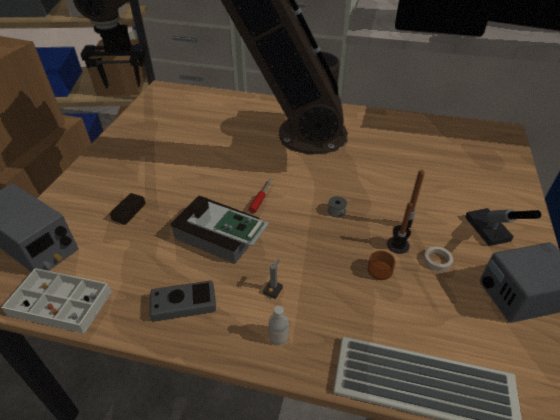

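View pics/top0.png

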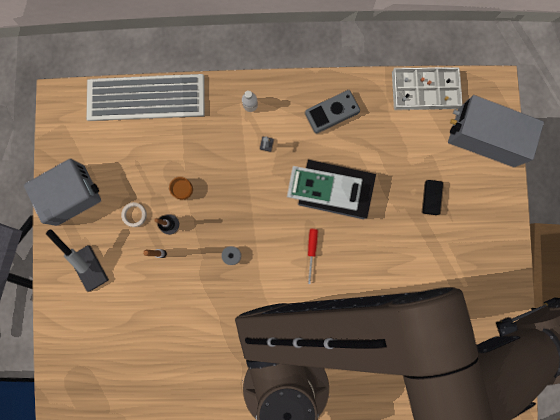

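View pics/wrist0.png

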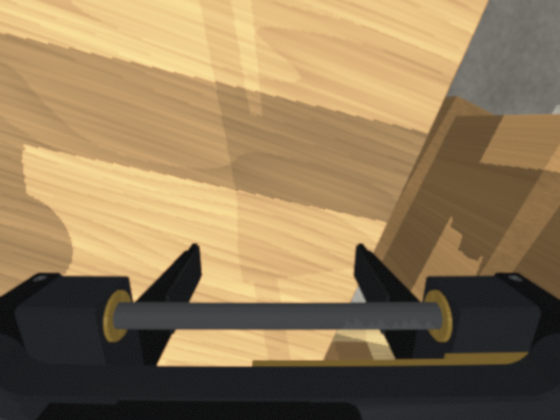

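```bash
python3 - <<'E'
from h import *
s=ld('scene0')['img'][:,:,::-1]; t=ld('top0')['img'][:,:,::-1]
def z(i,x0,y0,x1,y1,k,f): cv2.imwrite('pics/'+f,cv2.resize(i[y0:y1,x0:x1],None,fx=k,fy=k,interpolation=cv2.INTER_CUBIC))
z(s,310,160,470,290,5,'za.png'); z(s,160,170,310,310,4,'zb.png')
z(t,110,165,250,275,5,'zc.png'); z(t,240,120,390,225,5,'zd.png')
for n in ['scene0','top0']:
  c=ld(n); R=cv2.Rodrigues(np.array(c['rvec'],float))[0]; print(n,-R.T@np.array(c['tvec']).ravel(),c['fx'],c['cx'],c['cy'],c['D'])
E
```

```text
scene0 [1348.21857467  214.42955387  887.19410092] 437.7245963962483 280.7055342822336 212.45700715875387 [0.02466905 0.         0.         0.         0.        ]
top0 [ 369.07122315    3.55151879 1542.76713851] 528.3439507294919 279.0809884237452 213.82122359308661 [-0.12090061  0.          0.          0.          0.        ]
```

View pics/za.png

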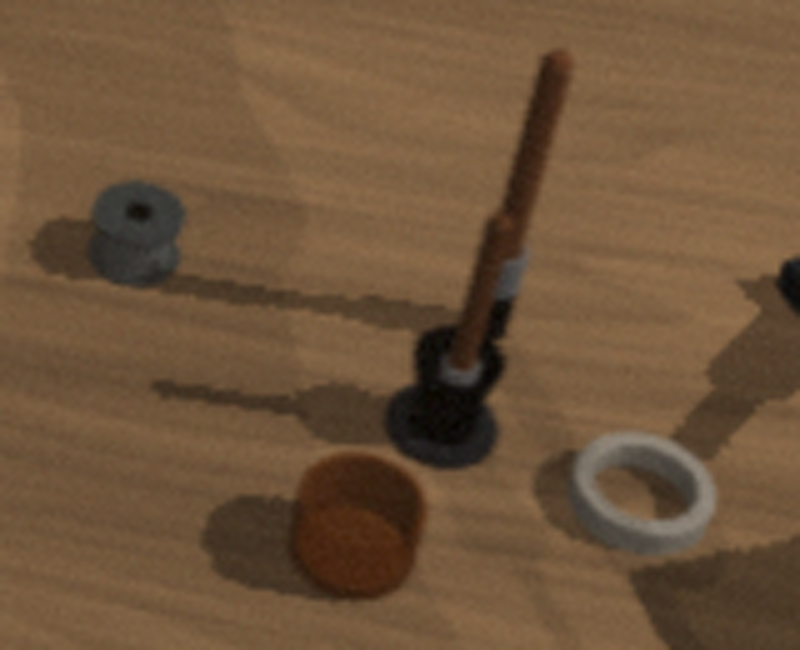

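View pics/zb.png

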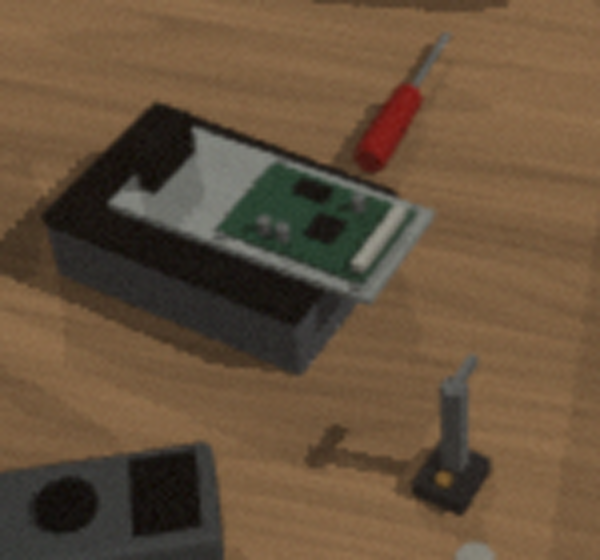

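View pics/zc.png

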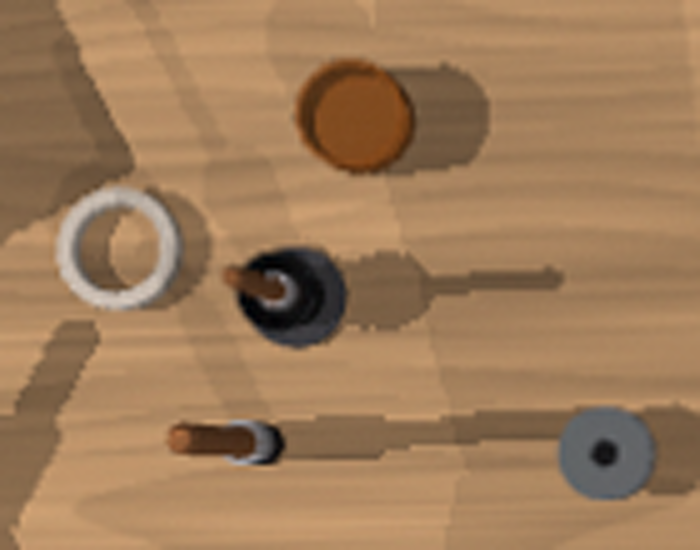

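View pics/zd.png

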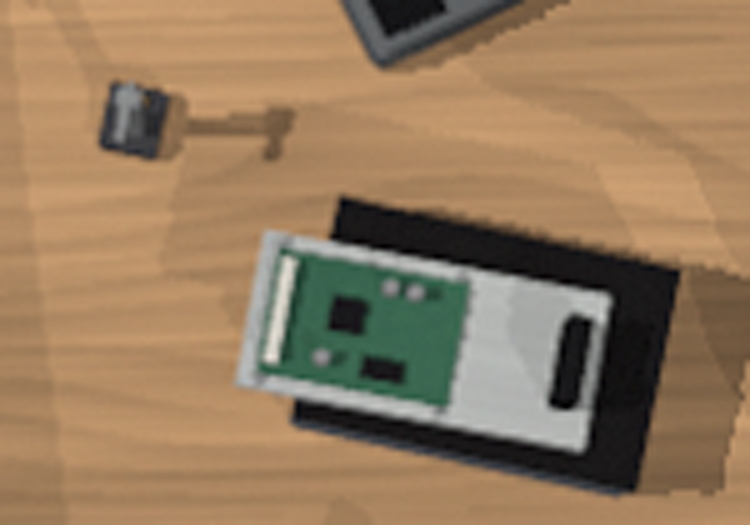

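```bash
python3 - <<'E'
from h import *
np.set_printoptions(suppress=True,precision=1)
S=ld('scene0');T=ld('top0')
f=lambda p,k,x,y:[((a+.5)/k-.5+x,(b+.5)/k-.5+y) for a,b in p]
zd=lambda *p:f(p,5,240,120); zc=lambda *p:f(p,5,110,165); za=lambda *p:f(p,5,310,160); zb=lambda *p:f(p,4,160,170)
r=atz(T,zd((340,200),(680,270),(635,493),(293,422)),60); print('riserT',r, np.linalg.norm(np.diff(r,axis=0),axis=1))
print('riserS',atz(S,zb((45,215),(157,103),(300,322)),60))
p=atz(T,zd((265,232),(612,292),(585,453),(238,385)),66);print('plateT',p,np.linalg.norm(np.diff(p,axis=0),axis=1))
p=atz(S,zb((108,200),(193,128),(435,212),(367,302)),66);print('plateS',p,np.linalg.norm(np.diff(p,axis=0),axis=1))
print('bar top T',atz(T,zd((578,318),(562,408)),102))
print('bar top S',atz(S,zb((130,150),(185,125)),102))
print('jar',atz(T,zc((355,115)),45),atz(S,za((361,503)),45))
print('holder rim',atz(T,zc((280,290)),55),atz(S,za((460,360)),55))
print('brush top',tri([T,S],[zc((234,275))[0],za((502,217))[0]]), 'ferrule', tri([T,S],[zc((275,293))[0],za((463,368))[0]]))
print('tall top',tri([T,S],[zc((180,438))[0],za((558,57))[0]]),'bottom',atz(T,zc((270,445)),5))
print('ptr', tri([T,S],[zd((130,90))[0],zb((474,360))[0]]), atz(S,zb((474,360)),86),atz(T,zd((125,85),(122,145)),86),atz(S,zb((452,385)),86))
E
```

```text
riserT [[ 652.7  -81.8   60. ]
 [ 607.2 -274.3   60. ]
 [ 480.6 -242.9   60. ]
 [ 526.4  -50.9   60. ]] [197.8 130.4 197.3]
riserS [[ 606.2 -273.1   60. ]
 [ 480.7 -243.1   60. ]
 [ 656.5  -76.8   60. ]]
plateT [[ 634.4  -38.4   66. ]
 [ 594.6 -233.8   66. ]
 [ 503.5 -214.5   66. ]
 [ 547.6  -20.4   66. ]] [199.5  93.1 199. ]
plateS [[ 588.1 -234.6   66. ]
 [ 506.  -205.2   66. ]
 [ 546.2  -18.2   66. ]
 [ 635.2  -38.9   66. ]] [ 87.2 191.3  91.4]
bar top T [[ 575.1 -208.5  102. ]
 [ 525.5 -197.6  102. ]]
bar top S [[ 573.5 -219.5  102. ]
 [ 541.3 -193.2  102. ]]
jar [[585.2 284.5  45. ]] [[586.8 287.8  45. ]]
holder rim [[484.9 326.7  55. ]] [[482.8 330.   55. ]]
brush top [485.4 329.9 159. ] ferrule [483.6 331.6  50. ]
tall top [399.1 348.6 197.6] bottom [[398.1 344.6   5. ]]
ptr [706.   41.9 113. ] [[682.1  43.1  86. ]] [[716.9  38.3  86. ]
 [682.6  40.8  86. ]] [[704.   35.2  86. ]]
```

```bash
python3 -m pendant '[{"x":0.93,"y":-0.46,"rz":0.411,"jaw":1},{"x":0.93,"y":-0.46,"rz":0.411,"jaw":1},{"x":0.93,"y":-0.46,"rz":0.411,"jaw":1},{"x":0.93,"y":-0.46,"rz":0.411,"jaw":1}]'; python3 - <<'E'
from h import *
c=ld('wrist0');R=cv2.Rodrigues(np.array(c['rvec'],float))[0]; print(-R.T@np.array(c['tvec']).ravel(), R[2])
E
```

```text
[ 277.82661348 -567.00213702  383.43130389] [-0.27835993 -0.09259873 -0.95600273]invalid input
```

```bash
python3 -m pendant '[{"x":0.93,"y":-0.46,"z":0.0,"rx":0.0,"ry":0.0,"rz":0.411,"jaw":1.0},{"x":0.93,"y":-0.46,"z":0.0,"rx":0.0,"ry":0.0,"rz":0.411,"jaw":1.0},{"x":0.93,"y":-0.46,"z":0.0,"rx":0.0,"ry":0.0,"rz":0.411,"jaw":1.0},{"x":0.93,"y":-0.46,"z":0.0,"rx":0.0,"ry":0.0,"rz":0.411,"jaw":1.0}]'
```

```text
t: 0.65
eef_pos: [310.0, -481.7, 404.8]
tcp_rot: [-3.141, -0.0, 0.003]
ft_force: [-0.2, -1.1, -0.1]
opening: 0.998
```

```bash
python3 -m pendant '[{"x":1.0,"y":-1.0,"z":0.0,"rx":0.0,"ry":0.0,"rz":0.0,"jaw":1.0},{"x":1.0,"y":-1.0,"z":0.0,"rx":0.0,"ry":0.0,"rz":0.0,"jaw":1.0},{"x":1.0,"y":-1.0,"z":0.0,"rx":0.0,"ry":0.0,"rz":0.0,"jaw":1.0},{"x":1.0,"y":-1.0,"z":0.0,"rx":0.0,"ry":0.0,"rz":0.0,"jaw":1.0}]'
python3 -m pendant '[{"x":0.4,"y":-1.0,"z":0.0,"rx":0.0,"ry":0.0,"rz":0.0,"jaw":1.0},{"x":0.4,"y":-1.0,"z":0.0,"rx":0.0,"ry":0.0,"rz":0.0,"jaw":1.0},{"x":0.4,"y":-1.0,"z":0.0,"rx":0.0,"ry":0.0,"rz":0.0,"jaw":1.0}]'
python3 - <<'E'
from h import *
snap('wrist','w1.png')
E
```

```text
t: 1.15
eef_pos: [460.0, -331.8, 404.6]
tcp_rot: [-3.142, 0.0, 0.002]
ft_force: [0.6, 0.1, 0.0]
opening: 0.998
t: 1.52
eef_pos: [519.3, -181.7, 404.6]
tcp_rot: [3.142, 0.0, 0.001]
ft_force: [-0.5, 0.2, 0.1]
opening: 1.007
```

View pics/w1.png

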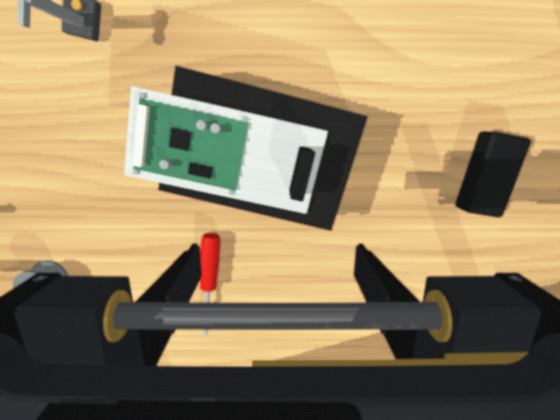

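```bash
python3 - <<'E'
from h import *
np.set_printoptions(suppress=True,precision=1)
c=ld('w1')
print('riser',atz(c,[(176,66),(367,117),(331,230),(158,190)],60))
print('plate',atz(c,[(132,87),(328,130),(308,214),(125,176)],66))
print('bar top',atz(c,[(312,148),(299,199)],102))
cv2.imwrite('pics/w1z.png',cv2.resize(c['img'][0:60,0:110,::-1],None,fx=7,fy=7,interpolation=cv2.INTER_CUBIC))
E
```

```text
riser [[ 654.2  -82.8   60. ]
 [ 606.4 -274.6   60. ]
 [ 482.8 -244.1   60. ]
 [ 529.3  -51.4   60. ]]
plate [[ 634.5  -39.4   66. ]
 [ 593.4 -234.2   66. ]
 [ 503.8 -216.6   66. ]
 [ 546.   -20.    66. ]]
bar top [[ 578.5 -214.4  102. ]
 [ 530.2 -203.6  102. ]]
```

View pics/w1z.png

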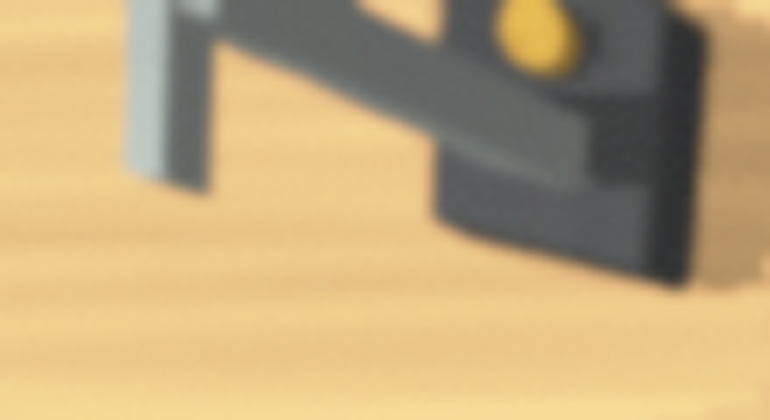

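```bash
python3 -m pendant '[{"x":-0.1,"y":-1.0,"z":-0.3,"rx":0.0,"ry":0.0,"rz":0.0,"jaw":1.0},{"x":-0.1,"y":-1.0,"z":-0.3,"rx":0.0,"ry":0.0,"rz":0.0,"jaw":1.0},{"x":-0.1,"y":-1.0,"z":-0.3,"rx":0.0,"ry":0.0,"rz":0.0,"jaw":1.0}]'
python3 -m pendant '[{"x":-0.2,"y":-1.0,"z":0.0,"rx":0.0,"ry":0.0,"rz":0.0,"jaw":0.6},{"x":-0.2,"y":-1.0,"z":0.0,"rx":0.0,"ry":0.0,"rz":0.0,"jaw":0.6},{"x":-0.2,"y":-1.0,"z":0.0,"rx":0.0,"ry":0.0,"rz":0.0,"jaw":0.6}]'
python3 -m pendant '[{"x":0.0,"y":-1.0,"z":0.0,"rx":0.0,"ry":0.0,"rz":0.0,"jaw":0.6},{"x":0.0,"y":-1.0,"z":0.0,"rx":0.0,"ry":0.0,"rz":0.0,"jaw":0.6},{"x":0.0,"y":-1.0,"z":0.0,"rx":0.0,"ry":0.0,"rz":0.0,"jaw":0.6},{"x":0.0,"y":-1.0,"z":0.0,"rx":0.0,"ry":0.0,"rz":0.0,"jaw":0.6}]'
python3 - <<'E'
from h import *
snap('wrist','w2.png')
E
```

```text
t: 1.95
eef_pos: [503.4, -31.9, 450.6]
tcp_rot: [3.141, -0.001, 0.001]
ft_force: [0.7, -1.0, 0.6]
opening: 0.999
t: 2.33
eef_pos: [473.3, 118.3, 449.8]
tcp_rot: [3.142, -0.0, 0.001]
ft_force: [-0.1, -0.2, -0.0]
opening: 0.74
t: 2.82
eef_pos: [474.2, 267.5, 449.2]
tcp_rot: [3.141, 0.0, 0.002]
ft_force: [-0.7, -0.7, 0.3]
opening: 0.602
```

View pics/w2.png

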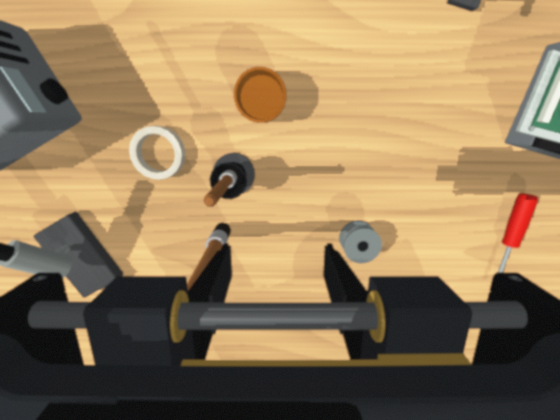

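```bash
python3 - <<'E'
from h import *
np.set_printoptions(suppress=True,precision=1)
S=ld('scene0');T=ld('top0');c=ld('w2')
f=lambda p,k,x,y:((p[0]+.5)/k-.5+x,(p[1]+.5)/k-.5+y)
tp=f((234,275),5,110,165);sp=f((502,217),5,310,160)
cv2.imwrite('pics/w2z.png',cv2.resize(c['img'][60:260,180:300,::-1],None,fx=4,fy=3.99,interpolation=cv2.INTER_CUBIC)[:600])
cv2.imwrite('pics/w2z.png',cv2.resize(c['img'][140:240,180:300,::-1],None,fx=6,fy=6,interpolation=cv2.INTER_CUBIC))
print(tri([T,S,c],[tp,sp,(209,201)]),tri([T,c],[tp,(209,201)]),tri([S,c],[sp,(209,201)]))
print('jar',atz(c,[(261,94)],45))
for h in (55,): print('rim',atz(c,[(231,177)],h))
print('ferr', tri([T,S,c],[f((275,293),5,110,165),f((463,368),5,310,160),(230,178)]))
E
```

```text
[485.7 329.8 159. ] [485.6 329.6 156.9] [486.2 330.2 159.8]
jar [[587.5 286.1  45. ]]
rim [[489.4 324.3  55. ]]
ferr [485.1 329.8  50.5]
```

View pics/w2z.png

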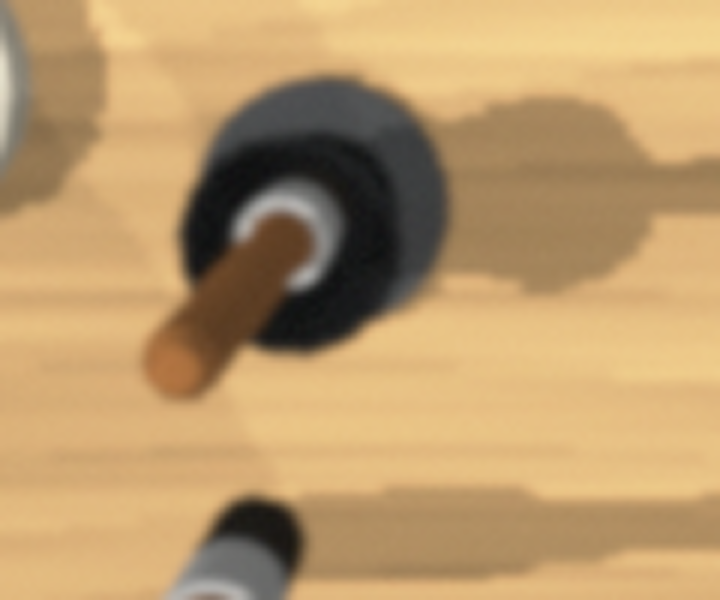

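```bash
python3 -m pendant '[{"x":0.075,"y":-0.417,"z":0.0,"rx":0.0,"ry":0.0,"rz":0.0,"jaw":0.5},{"x":0.075,"y":-0.417,"z":0.2,"rx":0.0,"ry":0.0,"rz":0.0,"jaw":0.5},{"x":0.075,"y":-0.417,"z":0.2,"rx":0.0,"ry":0.0,"rz":0.0,"jaw":0.5},{"x":0.075,"y":-0.417,"z":0.2,"rx":0.0,"ry":0.0,"rz":0.0,"jaw":0.5}]'
python3 -m pendant '[{"x":0.0,"y":0.0,"z":0.3,"rx":0.0,"ry":0.0,"rz":0.0,"jaw":0.5},{"x":0.0,"y":0.0,"z":0.6,"rx":0.0,"ry":0.0,"rz":0.0,"jaw":0.5},{"x":0.0,"y":0.0,"z":0.84,"rx":0.0,"ry":0.0,"rz":0.0,"jaw":0.5},{"x":0.0,"y":0.0,"z":0.84,"rx":0.0,"ry":0.0,"rz":0.0,"jaw":0.5},{"x":0.0,"y":0.0,"z":0.84,"rx":0.0,"ry":0.0,"rz":0.0,"jaw":0.5}]'
python3 - <<'E'
from h import *
snap('wrist','w3.png')
E
```

```text
t: 3.38
eef_pos: [485.5, 328.3, 420.6]
tcp_rot: [-3.142, -0.001, -0.002]
ft_force: [-0.4, 0.4, 0.4]
opening: 0.498
t: 4.0
eef_pos: [485.6, 329.3, 295.7]
tcp_rot: [-3.141, -0.002, -0.001]
ft_force: [0.5, -0.6, 0.4]
opening: 0.499
```

View pics/w3.png

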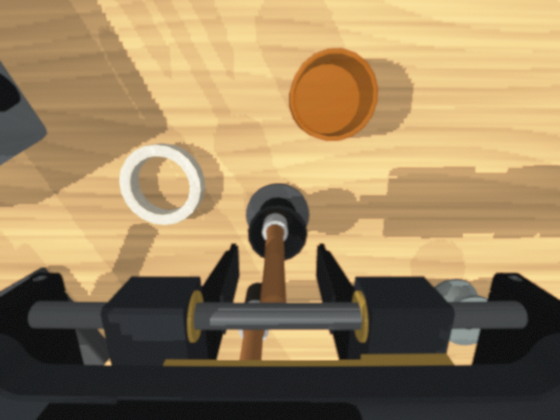

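The picture shows the handle centred between the fingers at column 275. The pot is at (333,95) and the tall look-alike is behind. Closing the jaws.

```bash
python3 -m pendant '[{"x":0.0,"y":0.0,"z":0.0,"rx":0.0,"ry":0.0,"rz":0.0,"jaw":0.0},{"x":0.0,"y":0.0,"z":0.0,"rx":0.0,"ry":0.0,"rz":0.0,"jaw":0.0},{"x":0.0,"y":0.0,"z":0.0,"rx":0.0,"ry":0.0,"rz":0.0,"jaw":0.0},{"x":0.0,"y":0.0,"z":0.0,"rx":0.0,"ry":0.0,"rz":0.0,"jaw":0.0},{"x":0.0,"y":0.0,"z":0.0,"rx":0.0,"ry":0.0,"rz":0.0,"jaw":0.0},{"x":0.0,"y":0.0,"z":0.0,"rx":0.0,"ry":0.0,"rz":0.0,"jaw":0.0}]'
python3 -m pendant '[{"x":0.0,"y":0.0,"z":-0.2,"rx":0.0,"ry":0.0,"rz":0.0,"jaw":0.0},{"x":0.0,"y":0.0,"z":-0.4,"rx":0.0,"ry":0.0,"rz":0.0,"jaw":0.0},{"x":0.0,"y":0.0,"z":-0.6,"rx":0.0,"ry":0.0,"rz":0.0,"jaw":0.0},{"x":0.0,"y":0.0,"z":-0.6,"rx":0.0,"ry":0.0,"rz":0.0,"jaw":0.0},{"x":0.0,"y":0.0,"z":-0.6,"rx":0.0,"ry":0.0,"rz":0.0,"jaw":0.0}]'
python3 - <<'E'
from h import *
snap('wrist','w4.png');snap('scene','s4.png')
E
```

```text
t: 4.8
eef_pos: [485.0, 329.5, 293.7]
tcp_rot: [3.142, -0.0, 0.0]
ft_force: [0.1, 0.1, 1.3]
opening: 0.127
t: 5.42
eef_pos: [484.7, 329.4, 382.8]
tcp_rot: [3.141, 0.001, -0.0]
ft_force: [0.6, 0.4, -0.2]
opening: 0.131
```

View pics/w4.png

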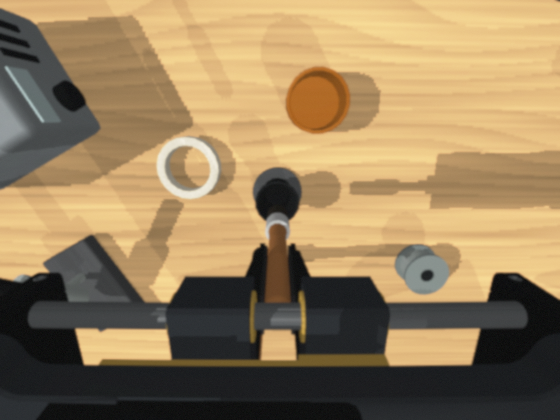

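View pics/s4.png

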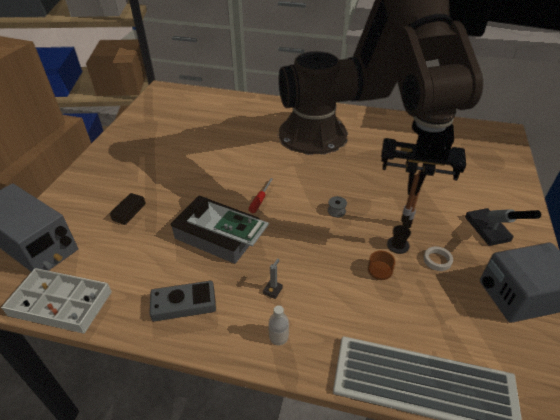

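```bash
python3 -m pendant '[{"x":0.3,"y":0.127,"z":0.0,"rx":0.0,"ry":0.0,"rz":0.0,"jaw":0.0},{"x":0.55,"y":0.233,"z":0.0,"rx":0.0,"ry":0.0,"rz":0.0,"jaw":0.0},{"x":0.68,"y":0.288,"z":0.0,"rx":0.0,"ry":0.0,"rz":0.0,"jaw":0.0},{"x":0.68,"y":0.288,"z":0.0,"rx":0.0,"ry":0.0,"rz":0.0,"jaw":0.0},{"x":0.68,"y":0.288,"z":0.0,"rx":0.0,"ry":0.0,"rz":0.0,"jaw":0.0}]'
python3 - <<'E'
from h import *
snap('wrist','w5.png');snap('scene','s5.png')
c=ld('s5');cv2.imwrite('pics/s5z.png',cv2.resize(c['img'][130:290,320:480,::-1],None,fx=3.7,fy=3.7,interpolation=cv2.INTER_CUBIC))
E
```

```text
t: 6.15
eef_pos: [586.0, 286.8, 383.4]
tcp_rot: [3.141, 0.001, 0.0]
ft_force: [-0.4, 0.3, -0.7]
opening: 0.132
```

View pics/w5.png

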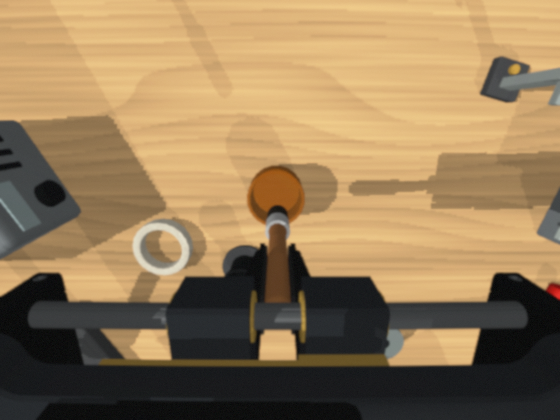

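View pics/s5z.png

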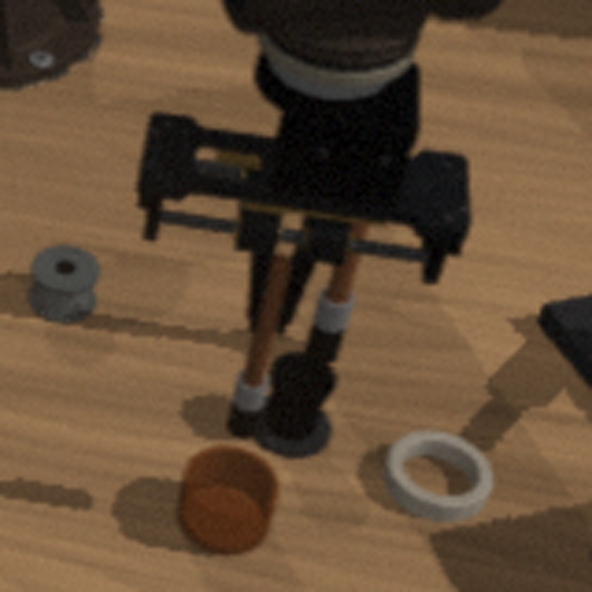

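```bash
python3 - <<'E'
from h import *
np.set_printoptions(suppress=True,precision=1)
c=ld('s5');print(pr(c,[(586,286.8,95),(586,286.8,170)]))
w=ld('w5');print(pr(w,[(586,286.8,95),(586.7,286.2,45)]), atz(w,[(276,194)],45))
E
```

```text
[[384.7 246.5]
 [389.9 224.6]]
[[276.2 214. ]
 [276.9 199.6]] [[592.9 287.2  45. ]]
```

```bash
python3 -m pendant '[{"x":0.01,"y":0.0,"z":0.15,"rx":0.0,"ry":0.0,"rz":0.0,"jaw":0.0},{"x":0.01,"y":0.0,"z":0.3,"rx":0.0,"ry":0.0,"rz":0.0,"jaw":0.0},{"x":0.01,"y":0.0,"z":0.42,"rx":0.0,"ry":0.0,"rz":0.0,"jaw":0.0},{"x":0.01,"y":0.0,"z":0.5,"rx":0.0,"ry":0.0,"rz":0.0,"jaw":0.0},{"x":0.01,"y":0.0,"z":0.5,"rx":0.0,"ry":0.0,"rz":0.0,"jaw":0.0},{"x":0.01,"y":0.0,"z":0.5,"rx":0.0,"ry":0.0,"rz":0.0,"jaw":0.0},{"x":0.01,"y":0.0,"z":0.5,"rx":0.0,"ry":0.0,"rz":0.0,"jaw":0.0},{"x":0.01,"y":0.0,"z":0.5,"rx":0.0,"ry":0.0,"rz":0.0,"jaw":0.0}]'
python3 - <<'E'
from h import *
snap('wrist','w6.png');snap('scene','s6.png');snap('top','t6.png')
c=ld('s6');a=cv2.resize(c['img'][150:290,320:440,::-1],None,fx=3.3,fy=3.3,interpolation=cv2.INTER_CUBIC)
c=ld('t6');b=cv2.resize(c['img'][130:270,130:250,::-1],None,fx=3.3,fy=3.3,interpolation=cv2.INTER_CUBIC)
cv2.imwrite('pics/s6z.png',np.hstack([a,b]))
E
```

```text
t: 7.25
eef_pos: [588.5, 286.3, 309.1]
tcp_rot: [-3.141, -0.001, -0.0]
ft_force: [-0.5, -0.7, 0.1]
opening: 0.132
```

View pics/s6z.png

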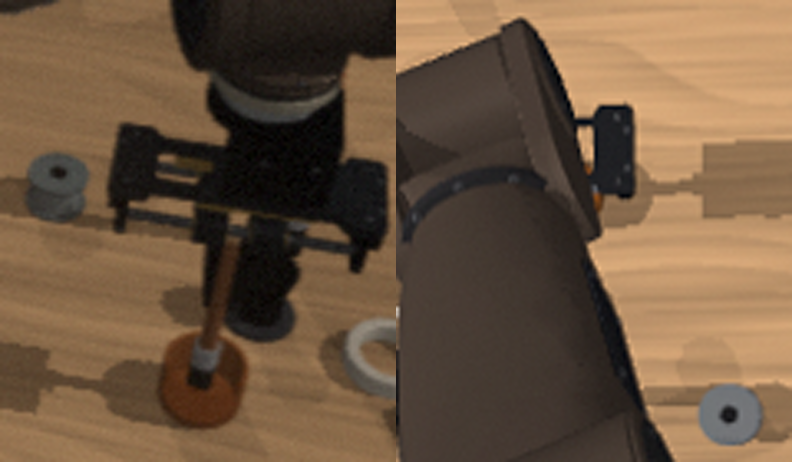

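View pics/w6.png

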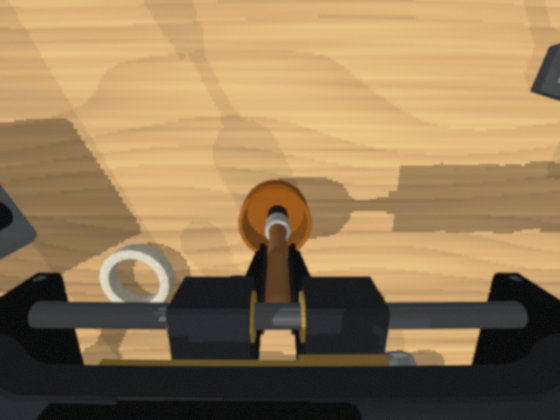

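```bash
python3 -m pendant '[{"x":0.0,"y":0.0,"z":-0.2,"rx":0.0,"ry":0.0,"rz":0.0,"jaw":0.0},{"x":0.0,"y":0.0,"z":-0.4,"rx":0.0,"ry":0.0,"rz":0.0,"jaw":0.0},{"x":0.0,"y":0.0,"z":-0.55,"rx":0.0,"ry":0.0,"rz":0.0,"jaw":0.0},{"x":0.0,"y":0.0,"z":-0.55,"rx":0.0,"ry":0.0,"rz":0.0,"jaw":0.0}]'
python3 -m pendant '[{"x":-0.3,"y":-0.125,"z":0.0,"rx":0.0,"ry":0.0,"rz":0.0,"jaw":0.0},{"x":-0.55,"y":-0.23,"z":0.0,"rx":0.0,"ry":0.0,"rz":0.0,"jaw":0.0},{"x":-0.689,"y":-0.288,"z":0.0,"rx":0.0,"ry":0.0,"rz":0.0,"jaw":0.0},{"x":-0.689,"y":-0.288,"z":0.0,"rx":0.0,"ry":0.0,"rz":0.0,"jaw":0.0},{"x":-0.689,"y":-0.288,"z":0.0,"rx":0.0,"ry":0.0,"rz":0.0,"jaw":0.0},{"x":-0.689,"y":-0.288,"z":0.0,"rx":0.0,"ry":0.0,"rz":0.0,"jaw":0.0}]'
python3 - <<'E'
from h import *
snap('scene','s7.png');print(env.state()['eef_pos'])
c=ld('s7');cv2.imwrite('pics/s7z.png',cv2.resize(c['img'][130:290,340:480,::-1],None,fx=3.7,fy=3.7,interpolation=cv2.INTER_CUBIC))
E
```

```text
t: 7.9
eef_pos: [588.4, 286.4, 392.7]
tcp_rot: [-3.141, -0.003, 0.0]
ft_force: [-0.0, -0.8, -0.7]
opening: 0.133
t: 8.65
eef_pos: [486.0, 329.1, 390.9]
tcp_rot: [3.141, -0.0, -0.001]
ft_force: [-0.0, -0.4, -1.2]
opening: 0.131
[485.87040582 329.12838071 390.88540819]
```

View pics/s7z.png

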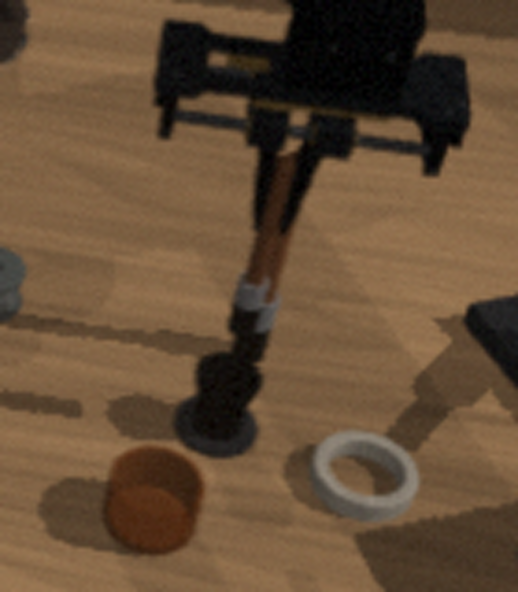

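```bash
python3 -m pendant '[{"x":0.0,"y":0.0,"z":0.15,"rx":0.0,"ry":0.0,"rz":0.0,"jaw":0.0},{"x":0.0,"y":0.0,"z":0.3,"rx":0.0,"ry":0.0,"rz":0.0,"jaw":0.0},{"x":0.0,"y":0.0,"z":0.45,"rx":0.0,"ry":0.0,"rz":0.0,"jaw":0.0},{"x":0.0,"y":0.0,"z":0.55,"rx":0.0,"ry":0.0,"rz":0.0,"jaw":0.0},{"x":0.0,"y":0.0,"z":0.62,"rx":0.0,"ry":0.0,"rz":0.0,"jaw":0.0},{"x":0.0,"y":0.0,"z":0.635,"rx":0.0,"ry":0.0,"rz":0.0,"jaw":0.0},{"x":0.0,"y":0.0,"z":0.635,"rx":0.0,"ry":0.0,"rz":0.0,"jaw":0.0},{"x":0.0,"y":0.0,"z":0.635,"rx":0.0,"ry":0.0,"rz":0.0,"jaw":0.0}]'
```

```text
t: 9.7
eef_pos: [485.2, 329.6, 296.5]
tcp_rot: [-3.141, -0.001, 0.0]
ft_force: [0.5, -0.3, -1.1]
opening: 0.132
```

```bash
python3 -m pendant '[{"x":0.0,"y":0.0,"z":0.01,"rx":0.0,"ry":0.0,"rz":0.0,"jaw":0.0},{"x":0.0,"y":0.0,"z":0.01,"rx":0.0,"ry":0.0,"rz":0.0,"jaw":0.3},{"x":0.0,"y":0.0,"z":0.01,"rx":0.0,"ry":0.0,"rz":0.0,"jaw":0.5},{"x":0.0,"y":0.0,"z":0.01,"rx":0.0,"ry":0.0,"rz":0.0,"jaw":0.6},{"x":0.0,"y":0.0,"z":0.01,"rx":0.0,"ry":0.0,"rz":0.0,"jaw":0.6},{"x":0.0,"y":0.0,"z":0.01,"rx":0.0,"ry":0.0,"rz":0.0,"jaw":0.6},{"x":0.0,"y":0.0,"z":0.01,"rx":0.0,"ry":0.0,"rz":0.0,"jaw":0.6}]'
python3 - <<'E'
from h import *
snap('wrist','w8.png')
E
```

```text
t: 10.58
eef_pos: [485.1, 329.5, 294.4]
tcp_rot: [3.141, -0.0, -0.0]
ft_force: [0.1, 0.5, -1.4]
opening: 0.594
```

View pics/w8.png

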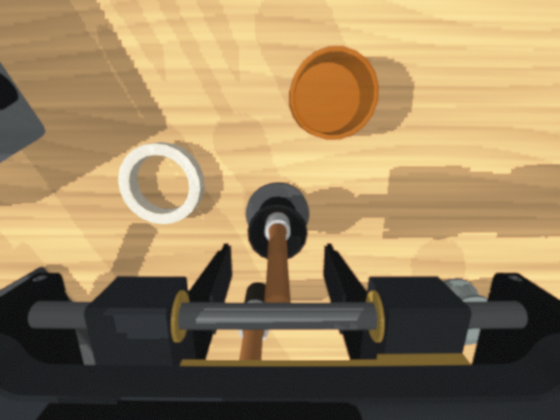

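```bash
python3 -m pendant '[{"x":0.0,"y":0.0,"z":-0.3,"rx":0.0,"ry":0.0,"rz":0.0,"jaw":0.6},{"x":0.0,"y":0.0,"z":-0.6,"rx":0.0,"ry":0.0,"rz":0.0,"jaw":0.6},{"x":0.0,"y":0.0,"z":-0.87,"rx":0.0,"ry":0.0,"rz":0.0,"jaw":0.6},{"x":0.0,"y":0.0,"z":-0.87,"rx":0.0,"ry":0.0,"rz":0.0,"jaw":0.6}]'
python3 -m pendant '[{"x":0.2,"y":1.0,"z":0.0,"rx":0.0,"ry":0.0,"rz":0.0,"jaw":0.6},{"x":0.2,"y":1.0,"z":0.0,"rx":0.0,"ry":0.0,"rz":0.0,"jaw":0.6},{"x":0.2,"y":1.0,"z":0.0,"rx":0.0,"ry":0.0,"rz":0.0,"jaw":0.6}]'
python3 -m pendant '[{"x":0.25,"y":1.0,"z":0.0,"rx":0.0,"ry":0.0,"rz":0.0,"jaw":0.6},{"x":0.25,"y":1.0,"z":0.0,"rx":0.0,"ry":0.0,"rz":0.0,"jaw":0.6},{"x":0.25,"y":1.0,"z":0.0,"rx":0.0,"ry":0.0,"rz":0.0,"jaw":0.6},{"x":0.25,"y":1.0,"z":0.0,"rx":0.0,"ry":0.0,"rz":0.0,"jaw":0.6},{"x":0.25,"y":1.0,"z":0.0,"rx":0.0,"ry":0.0,"rz":0.0,"jaw":0.6}]'
python3 - <<'E'
from h import *
snap('wrist','w9.png');snap('scene','s9.png')
c=ld('s9');cv2.imwrite('pics/s9z.png',cv2.resize(c['img'][130:290,340:480,::-1],None,fx=3.7,fy=3.7,interpolation=cv2.INTER_CUBIC))
E
```

```text
t: 11.12
eef_pos: [485.0, 329.5, 427.9]
tcp_rot: [-3.139, -0.005, 0.0]
ft_force: [-0.2, 0.3, -0.3]
opening: 0.6
t: 11.5
eef_pos: [515.3, 177.0, 423.8]
tcp_rot: [3.141, 0.002, -0.002]
ft_force: [0.8, 0.1, 0.1]
opening: 0.605
t: 12.12
eef_pos: [552.4, 30.1, 424.3]
tcp_rot: [-3.141, 0.001, 0.0]
ft_force: [-0.3, 0.2, -0.3]
opening: 0.602
```

View pics/w9.png

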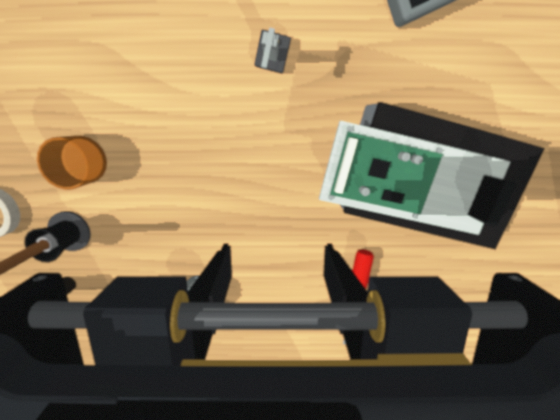

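View pics/s9z.png

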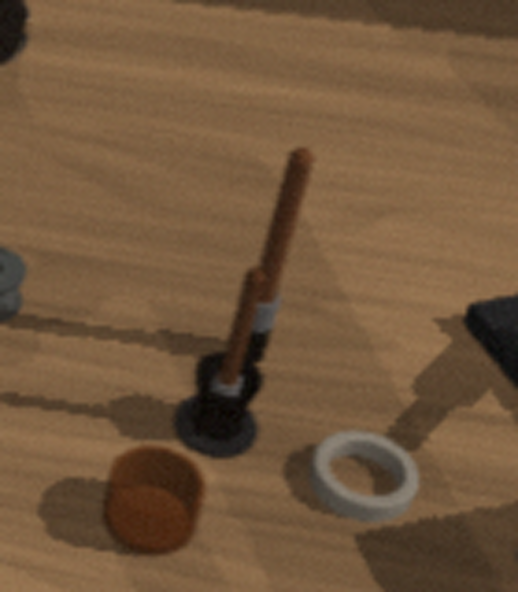

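Brush is standing in its holder again, and the wrist view shows both the plate's end and the pointer (270,45). I'll zoom in to measure them.

```bash
python3 - <<'E'
from h import *
c=ld('w9')
a=cv2.resize(c['img'][20:90,230:310,::-1],None,fx=7,fy=7,interpolation=cv2.INTER_CUBIC)
cv2.imwrite('pics/w9a.png',a)
b=cv2.resize(c['img'][95:265,310:560,::-1],None,fx=3.2,fy=3.2,interpolation=cv2.INTER_CUBIC)
cv2.imwrite('pics/w9b.png',b)
E
```

```text
(no output)
```

View pics/w9a.png

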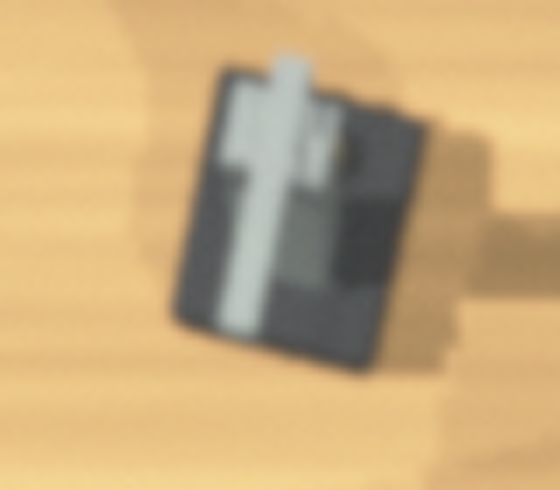

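View pics/w9b.png

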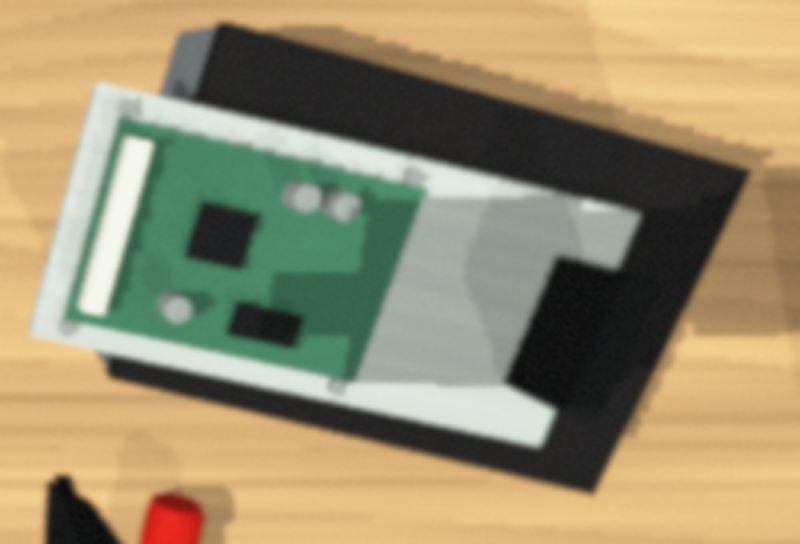

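```bash
python3 - <<'E'
from h import *
np.set_printoptions(suppress=True,precision=3)
c=ld('w9')
f=lambda p,k,x,y:[((a+.5)/k-.5+x,(b+.5)/k-.5+y) for a,b in p]
m=atz(c,f([(240,333),(290,60)],7,230,20),88); d=m[1]-m[0]; print('mark',m,'yaw',-np.arctan2(-d[1],d[0])*-1)
r=atz(c,f([(215,25),(748,172),(593,492)],3.2,310,95),60)
p=atz(c,f([(98,84),(640,212),(543,447),(32,337)],3.2,310,95),66)
for q in (r,p):
    print(q); e=np.diff(q,axis=0); print(np.linalg.norm(e,axis=1),[np.arctan2(abs(v[0]),abs(v[1])) for v in e])
E=(p[0]+p[3])/2; I=(p[1]+p[2])/2
u=np.array([np.sin(.237),np.cos(.237),0]); print('edge',E,'inner',I,'to go',(m[0]-E)@u)
t=E-I; t/=np.linalg.norm(t); print('plate ang',np.arctan2(t[0],t[1]),'grip',I+18*t)
E
```

```text
mark [[684.398  42.23   88.   ]
 [717.744  35.252  88.   ]] yaw 0.20629292809316493
[[ 654.247  -77.701   60.   ]
 [ 607.021 -273.736   60.   ]
 [ 483.564 -243.41    60.   ]]
[201.644 127.127] [np.float64(0.23640051411011856), np.float64(1.329920950657547)]
[[ 635.014  -38.213   66.   ]
 [ 593.298 -232.592   66.   ]
 [ 504.787 -215.182   66.   ]
 [ 547.366  -19.695   66.   ]]
[198.805  90.206 200.07 ] [np.float64(0.21140359826392874), np.float64(1.3765741948066572), np.float64(0.21445828001909545)]
edge [591.19  -28.954  66.   ] inner [ 549.043 -223.887   66.   ] to go 91.0784962759888
plate ang 0.21293578555521858 grip [ 552.847 -206.293   66.   ]
```

```bash
python3 -m pendant '[{"x":0.0,"y":1.0,"z":0.0,"rx":0.0,"ry":0.0,"rz":0.0,"jaw":0.6},{"x":0.0,"y":1.0,"z":0.0,"rx":0.0,"ry":0.0,"rz":0.0,"jaw":0.6},{"x":0.0,"y":1.0,"z":0.0,"rx":0.0,"ry":0.0,"rz":0.0,"jaw":0.6}]'
python3 -m pendant '[{"x":0.0,"y":0.574,"z":0.3,"rx":0.0,"ry":0.0,"rz":0.271,"jaw":0.6},{"x":0.0,"y":0.574,"z":0.5,"rx":0.0,"ry":0.0,"rz":0.271,"jaw":0.6},{"x":0.0,"y":0.574,"z":0.5,"rx":0.0,"ry":0.0,"rz":0.271,"jaw":0.6},{"x":0.0,"y":0.574,"z":0.5,"rx":0.0,"ry":0.0,"rz":0.271,"jaw":0.6},{"x":0.0,"y":0.574,"z":0.5,"rx":0.0,"ry":0.0,"rz":0.271,"jaw":0.6}]'
python3 - <<'E'
from h import *
snap('wrist','w10.png')
c=ld('w10'); P=[(552.8,-206.3,102)]; print(pr(c,P))
E
```

```text
t: 12.6
eef_pos: [552.5, -122.0, 424.9]
tcp_rot: [3.141, -0.0, -0.001]
ft_force: [0.4, 0.7, -0.0]
opening: 0.601
t: 13.22
eef_pos: [553.0, -205.3, 351.5]
tcp_rot: [3.141, -0.002, -0.211]
ft_force: [-0.1, -0.1, 0.2]
opening: 0.601
[[277.47058231 229.43390429]]
```

View pics/w10.png

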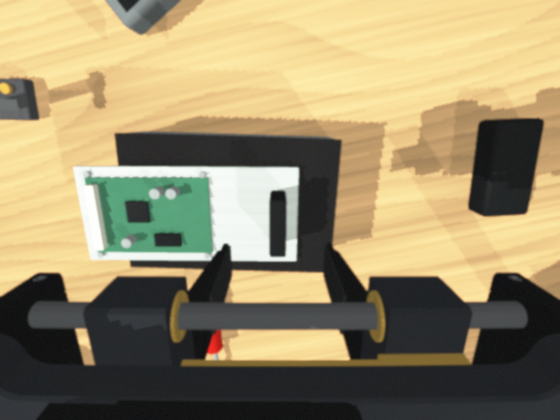

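```bash
python3 -m pendant '[{"x":0.0,"y":0.0,"z":0.2,"rx":0.0,"ry":0.0,"rz":0.0,"jaw":0.6},{"x":0.0,"y":0.0,"z":0.4,"rx":0.0,"ry":0.0,"rz":0.0,"jaw":0.6},{"x":0.0,"y":0.0,"z":0.55,"rx":0.0,"ry":0.0,"rz":0.0,"jaw":0.6},{"x":0.0,"y":0.0,"z":0.6,"rx":0.0,"ry":0.0,"rz":0.0,"jaw":0.6},{"x":0.0,"y":0.0,"z":0.6,"rx":0.0,"ry":0.0,"rz":0.0,"jaw":0.6},{"x":0.0,"y":0.0,"z":0.6,"rx":0.0,"ry":0.0,"rz":0.0,"jaw":0.6}]'
python3 - <<'E'
from h import *
snap('wrist','w11.png')
E
```

```text
t: 14.02
eef_pos: [552.8, -206.5, 261.1]
tcp_rot: [3.141, -0.002, -0.213]
ft_force: [0.2, 0.0, 0.2]
opening: 0.601
```

View pics/w11.png

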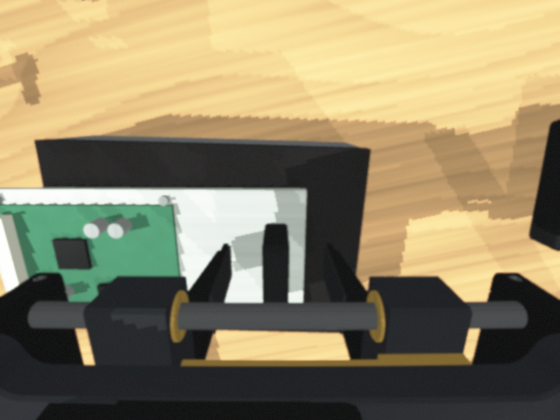

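Bar (column 275) is centred between the fingers and no contact force shows. Closing.

```bash
python3 -m pendant '[{"x":0.0,"y":0.0,"z":0.0,"rx":0.0,"ry":0.0,"rz":0.0,"jaw":0.3},{"x":0.0,"y":0.0,"z":0.0,"rx":0.0,"ry":0.0,"rz":0.0,"jaw":0.2},{"x":0.0,"y":0.0,"z":0.0,"rx":0.0,"ry":0.0,"rz":0.0,"jaw":0.0},{"x":0.0,"y":0.0,"z":0.0,"rx":0.0,"ry":0.0,"rz":0.0,"jaw":0.0},{"x":0.0,"y":0.0,"z":0.0,"rx":0.0,"ry":0.0,"rz":0.0,"jaw":0.0},{"x":0.0,"y":0.0,"z":0.0,"rx":0.0,"ry":0.0,"rz":0.0,"jaw":0.0},{"x":0.0,"y":0.0,"z":0.0,"rx":0.0,"ry":0.0,"rz":0.0,"jaw":0.0}]'
python3 - <<'E'
from h import *
s=env.state();print(s['eef_pos'],s['ft_force'],s['moment'],s['opening'])
E
```

```text
t: 14.95
eef_pos: [552.6, -206.6, 260.0]
tcp_rot: [-3.142, -0.0, -0.213]
ft_force: [0.3, 1.7, 0.1]
opening: 0.148
[ 552.61808617 -206.58035429  259.95715883] [0.25496689 1.65042941 0.07885844] [ 0.20354375 -0.06840838 -0.13211824] 0.14756028931403856
```

```bash
python3 -m pendant '[{"x":0.001,"y":-0.04,"z":0.0,"rx":0.0,"ry":0.0,"rz":0.0,"jaw":0.0},{"x":0.002,"y":-0.1,"z":0.0,"rx":0.0,"ry":0.0,"rz":0.0,"jaw":0.0},{"x":0.004,"y":-0.17,"z":0.0,"rx":0.0,"ry":0.0,"rz":0.0,"jaw":0.0},{"x":0.006,"y":-0.24,"z":0.0,"rx":0.0,"ry":0.0,"rz":0.0,"jaw":0.0},{"x":0.007,"y":-0.31,"z":0.0,"rx":0.0,"ry":0.0,"rz":0.0,"jaw":0.0},{"x":0.009,"y":-0.38,"z":0.0,"rx":0.0,"ry":0.0,"rz":0.0,"jaw":0.0},{"x":0.01,"y":-0.43,"z":0.0,"rx":0.0,"ry":0.0,"rz":0.0,"jaw":0.0},{"x":0.012,"y":-0.48,"z":0.0,"rx":0.0,"ry":0.0,"rz":0.0,"jaw":0.0},{"x":0.012,"y":-0.5,"z":0.0,"rx":0.0,"ry":0.0,"rz":0.0,"jaw":0.0},{"x":0.012,"y":-0.5,"z":0.0,"rx":0.0,"ry":0.0,"rz":0.0,"jaw":0.0}]'
python3 - <<'E'
from h import *
s=env.state();print(s['eef_pos'],s['ft_force'],s['moment'],s['opening'])
for n in ('scene','top'): snap(n,n[0]+'12.png')
c=ld('s12');a=cv2.resize(c['img'][170:310,160:300,::-1],None,fx=4,fy=4,interpolation=cv2.INTER_CUBIC)
cv2.imwrite('pics/s12z.png',a)
c=ld('t12');a=cv2.resize(c['img'][120:230,235:385,::-1],None,fx=5,fy=5,interpolation=cv2.INTER_CUBIC)
cv2.imwrite('pics/t12z.png',a)
E
```

```text
t: 16.2
eef_pos: [570.3, -133.3, 260.0]
tcp_rot: [-3.141, 0.0, -0.213]
ft_force: [1.1, 1.9, 1.2]
opening: 0.146
[ 570.25221082 -133.32793734  259.97241585] [1.12622066 1.85915962 1.2328084 ] [ 0.33479562 -0.1184913  -0.0185445 ] 0.14555983671429204
```

View pics/s12z.png

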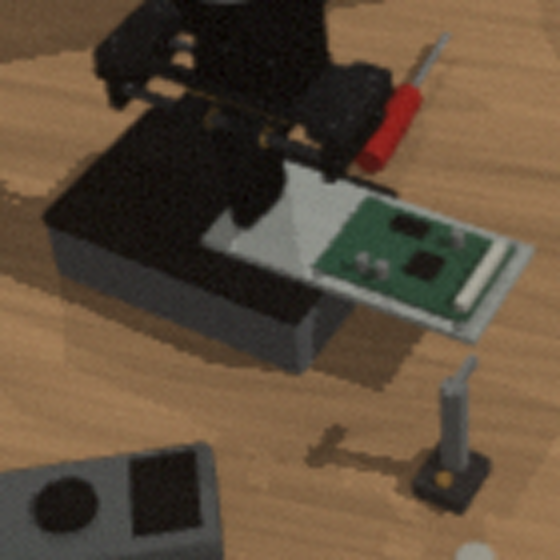

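View pics/t12z.png

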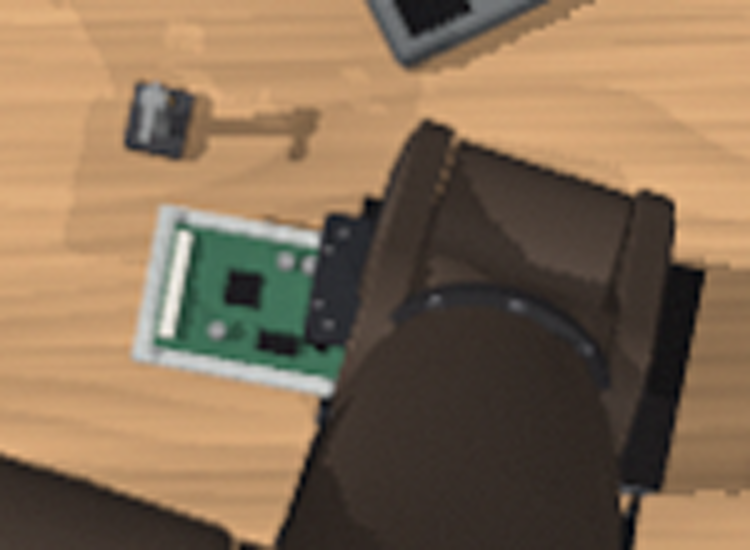

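```bash
python3 - <<'E'
from h import *
np.set_printoptions(suppress=True,precision=1)
S=ld('s12');T=ld('t12')
f=lambda p,k,x,y:[((a+.5)/k-.5+x,(b+.5)/k-.5+y) for a,b in p]
u=np.array([np.sin(.237),np.cos(.237),0])
a=atz(S,f([(533,245),(472,341)],4,160,170),66); b=atz(T,f([(163,206),(134,359)],5,235,120),66)
ms=atz(S,f([(474,360)],4,160,170),88)[0]; mt=atz(T,f([(146,146)],5,235,120),88)[0]
for q,m in ((a,ms),(b,mt)): print(q,m,(m-q.mean(0))@u, ((m-q.mean(0))@u)-0)
pred=np.array([591.2,-29,0])+75.4*u; print(pred)
E
```

```text
[[560.4  52.2  66. ]
 [650.8  33.8  66. ]] [683.8  43.5  88. ] 18.87483734128103 18.87483734128103
[[651.4  33.1  66. ]
 [564.4  51.8  66. ]] [681.6  41.3  88. ] 16.201074455089877 16.201074455089877
[608.9  44.3   0. ]
```

```bash
python3 - <<'E'
from h import *
c=ld('s12');cv2.imwrite('pics/s12y.png',cv2.resize(c['img'][225:300,255:305,::-1],None,fx=8,fy=8,interpolation=cv2.INTER_CUBIC))
c=ld('t12');cv2.imwrite('pics/t12y.png',cv2.resize(c['img'][130:200,255:305,::-1],None,fx=8,fy=8,interpolation=cv2.INTER_CUBIC))
E
```

```text
(no output)
```

View pics/s12y.png

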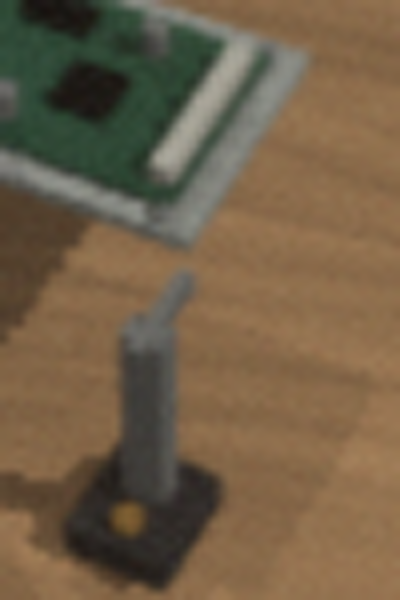

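View pics/t12y.png

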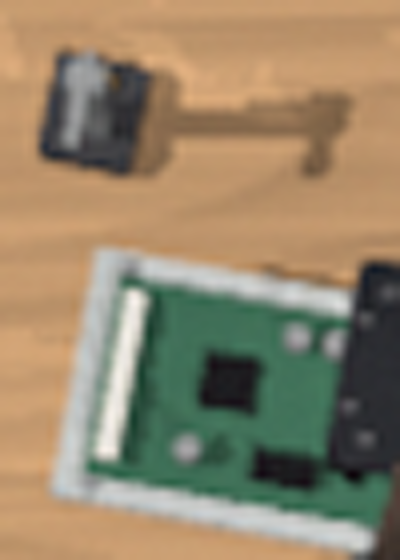

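```bash
python3 -m pendant '[{"x":0.001,"y":-0.04,"z":0.0,"rx":0.0,"ry":0.0,"rz":0.0,"jaw":0.0},{"x":0.002,"y":-0.08,"z":0.0,"rx":0.0,"ry":0.0,"rz":0.0,"jaw":0.0},{"x":0.003,"y":-0.109,"z":0.0,"rx":0.0,"ry":0.0,"rz":0.0,"jaw":0.0},{"x":0.003,"y":-0.109,"z":0.0,"rx":0.0,"ry":0.0,"rz":0.0,"jaw":0.0},{"x":0.003,"y":-0.109,"z":0.0,"rx":0.0,"ry":0.0,"rz":0.0,"jaw":0.0},{"x":0.003,"y":-0.109,"z":0.0,"rx":0.0,"ry":0.0,"rz":0.0,"jaw":0.0}]'
python3 - <<'E'
from h import *
s=env.state();print(s['eef_pos'],s['ft_force'],s['moment'],s['opening'])
for n in ('scene','top','wrist'): snap(n,n[0]+'13.png')
c=ld('s13');a=cv2.resize(c['img'][225:300,245:310,::-1],None,fx=6,fy=6,interpolation=cv2.INTER_CUBIC)
c=ld('t13');b=cv2.resize(c['img'][130:205,245:310,::-1],None,fx=6,fy=6,interpolation=cv2.INTER_CUBIC)
cv2.imwrite('pics/st13.png',np.hstack([a,b]))
E
```

```text
t: 17.05
eef_pos: [574.1, -117.7, 260.0]
tcp_rot: [-3.141, 0.0, -0.213]
ft_force: [-0.7, 2.8, 1.0]
opening: 0.146
[ 574.07996997 -117.66105282  259.96246774] [-0.66234335  2.79028438  1.04253369] [ 0.379016   -0.07182676  0.03642489] 0.14569367414194198
```

View pics/st13.png

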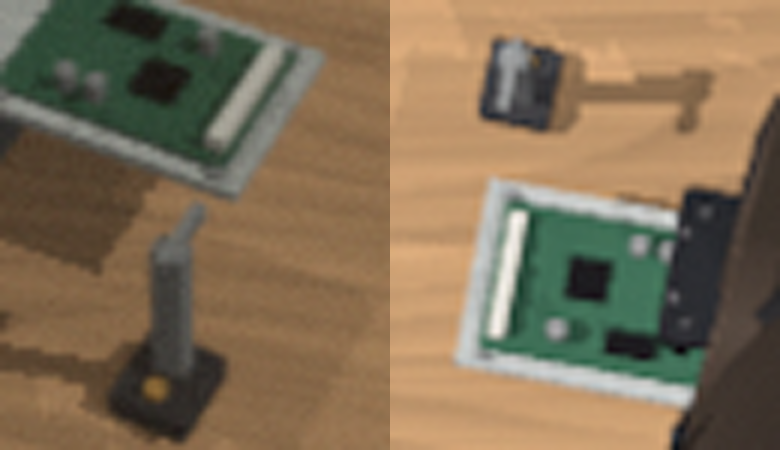

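View pics/s13.png

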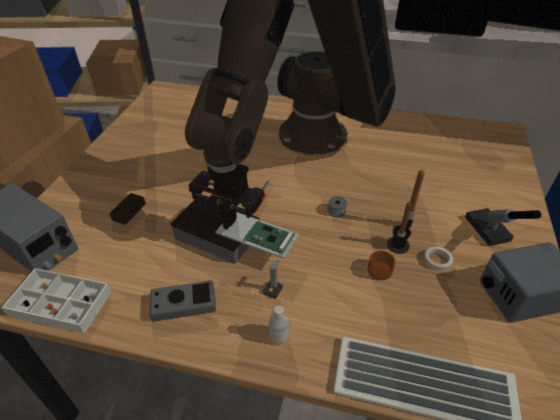

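View pics/w13.png

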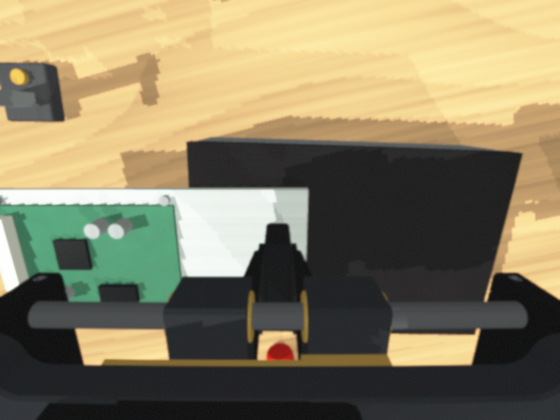

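```bash
python3 - <<'E'
from h import *
np.set_printoptions(suppress=True,precision=1)
S=ld('s13');T=ld('t13')
f=lambda p,k,x,y:[((a+.5)/k-.5+x,(b+.5)/k-.5+y) for a,b in p]
u=np.array([np.sin(.237),np.cos(.237),0])
a=atz(S,f([(325,53),(237,196)],6,245,225),66); b=atz(T,f([(102,179),(66,364)],6,245,130),66)
ms=atz(S,f([(198,209)],6,245,225),87)[0]; mt=atz(T,f([(113,109)],6,245,130),87)[0]
for q,m in ((a,ms),(b,mt)): print(q,m,(m-q.mean(0))@u)
c=ld('w13'); print('riser corner',atz(c,[(189,143)],60)); 
pred=np.array([591.2,-29,0])+92*u; print(pred,(np.array([684.4,42.2,0])-pred)@u)
# overlay predicted: mark line at plate height across plate
L=[np.array([684,42.2,66])+s*np.array([np.cos(.237),-np.sin(.237),0]) for s in range(-130,0,10)]
im=S['img'][:,:,::-1].copy(); q=pr(S,L)
a=cv2.resize(im[225:300,245:310],None,fx=6,fy=6,interpolation=cv2.INTER_CUBIC)
for x,y in q: cv2.circle(a,(int((x-245+.5)*6),int((y-225+.5)*6)),2,(0,0,255),-1)
im=T['img'][:,:,::-1].copy(); q=pr(T,L)
b=cv2.resize(im[130:205,245:310],None,fx=6,fy=6,interpolation=cv2.INTER_CUBIC)
for x,y in q: cv2.circle(b,(int((x-245+.5)*6),int((y-130+.5)*6)),2,(0,0,255),-1)
cv2.imwrite('pics/ov.png',np.hstack([a,b]))
E
```

```text
[[565.8  69.1  66. ]
 [654.5  51.2  66. ]] [682.6  41.9  87. ] -0.7135574540878903
[[655.9  49.   66. ]
 [568.2  68.1  66. ]] [684.9  42.4  87. ] 1.3772978056509575
riser corner [[654.4 -83.3  60. ]]
[612.8  60.4   0. ] -0.9080748019317703
```

View pics/ov.png

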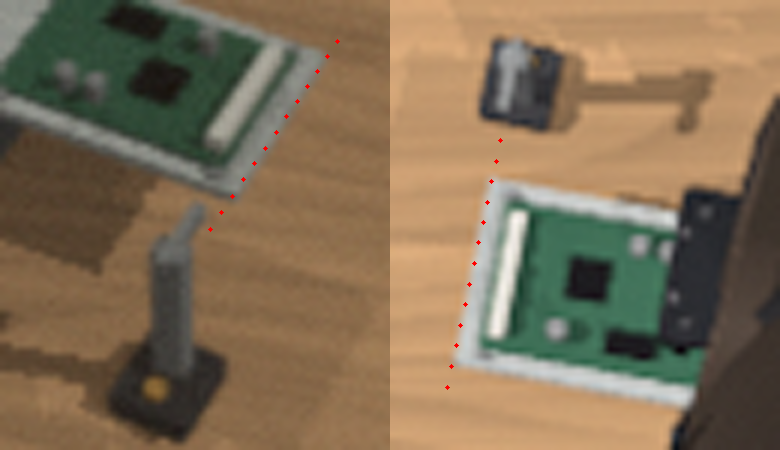

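```bash
python3 -c "
from cell import env
print(env.state()['qvel'].round(4)); print(env.job_done())"
```

```text
[-0.0005 -0.0005 -0.0013 -0.0005  0.0016  0.0002]
the job is handed in; nothing more can be done
None
```

The job is handed in at about 17 s of the 54 s allowed; no verdict was reported.

- **Brush:** I took the smaller brush from its holder and dipped it to about 24 mm below the pot's rim, worked out from the arm's height. I then stood it back in the holder and let go. The scene view afterwards shows it upright in the holder.
- **Plate:** I gripped it by the bar and slid it about 92 mm straight out along the riser, with the arm height steady at 260 mm. It is still held, and the arm was still at hand-in.
- **Last checks:** The distance left to the mark came out as -0.7 mm (scene camera), +1.4 mm (top camera) and -0.9 mm (the wrist camera's earlier measurement plus the arm's travel). These disagree by about 2 mm, inside the 6 mm limit. The plate sits about 1.4 degrees off the riser's direction and, by my earlier measurement, about 8 mm sideways, also within limits. I judged it level from the steady tool pose and the pictures, not from a direct angle measurement.
- **Bystanders and pot:** No unexpected forces appeared. The pot, tape, spool and adapter looked unmoved in the last picture. The arm partly hid the screwdriver, so I could not fully check it there.

One early move was refused as invalid input because its rows left out some of the axes; it moved nothing, and I re-sent it complete.

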